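# Shut and bar the instrument case

### The arm

A 6-joint arm with a two-finger parallel gripper is mounted at the origin on a cart in front of the work surface, level with it; the furniture and walls round the work are solid. World frame = base frame: x ahead of the robot, y to its left, z up, the work surface at z = 0. Lengths are in m, angles in rad, forces in N, time in s.
With the tool pointing down it reaches from about 0.325 to 0.925 m from the base axis. Payload 3.1 kg.
Tool frame: the origin (TCP) lies at the very end of the fingers, on their centre line; the grasp point (between the pads) lies 19 mm behind it; z points along the fingers, y is the line along which they close (so a half turn about z gives the same grasp; the last joint's range is limited). The gripper opens to 85 mm and grips with 20 to 120 N. Pads are 22 mm wide; open, the fingers measure 114 mm over their backs; the gripper's body (76 mm by 85 mm) begins 54 mm behind the grasp point. The pads swing forward as they close: fully open they stand 13 mm farther back than shut.
Start: joints at [1.191, 0.217, 1.613, -0, 1.311, -0.112], TCP at [0.165, 0.603, 0.231] pointing down, gripper open.
Joint ranges: [-2.75, 2.75], [-0.78, 2.1], [0.31, 2.55], [-1.13, 4.27], [0.13, 2.63], [-2.58, 2.58]. Speed limits (rad/s): [2.79, 2.79, 3.14, 3.14, 3.14, 3.14].

### API

Orientations are given as a unit quaternion [w, x, y, z].
In Python, from workcell import get_state, cams, order gives the robot as it stands.
- The arm moves only by the tool servo_tool, never from a script. Its arguments are lists of equal length, an entry for each row: "xyz": the shift along the tool's x, y, z in units of 40 mm (1.0 is 40 mm), a list of three; "yaw": the turn about the tool's z in rad. In form: {"xyz": [[tx, ty, tz], ...], "yaw": [yaw, ...]}. A call has 1 to 20 rows; each row shifts and turns the commanded pose from where the row before left it, along the tool's axes as they then stand; what a row does not reach is not made up. A row lasts 1/10 s, in which the tool goes at most 50 mm and 8.59 degrees, less where a joint would pass 70% of its speed; a pose out of reach is approached as far as the arm can. A call is refused whole if a number of a shift passes 1 or a number of a turn 0.15, either way. A call with a gripper value outside its range is refused whole. "hand" is the opening, from 0 (shut) to 1 (fully open), set as the call begins (left out, the last holds). The fingers move at their own pace and stop on an object; "squeeze" is the grip in N (left out, the last holds). Time passes only in rows, so rows that do not move let the fingers close. It gives the time, the measured TCP pose, the force, the opening and the grip force at its end, in the units of the state.
- get_state(): the state, without advancing time (a new reading comes with each control period).
- cams.grab_frame(name): name is "scene" or "top"; returns a dict with "image" (420x560x3 uint8, blue, green, red), "depth" (420x560 float32, m along the optical axis (not along the pixel's ray), 0 where there is no reading), "fx", "fy", "cx", "cy" (pixels), "rvec" (rotation vector, rad) and "tvec" (3), from world to camera coordinates, as OpenCV has them. Camera axes: x right, y down, z forward; pixel columns grow to the right and rows downward; lengths in m; the calibration is good to about 2 mm. A picture is of the moment at which its call begins.
- order.finish_job(): hands the job in; it is judged then, once.
The state is a dict: "time": time; "joint_pos": joint angles; "qd": joint speeds; "effort": joint torques, N m; "eef_pos": TCP position; "orientation": TCP orientation; "ft_force": force on the tool from outside, world axes, zero at the start; "wrist_torque": the same for the moment, N m; "finger_gap": finger opening in m; "grasp_force": force on a finger pad.
Only numpy, scipy, OpenCV 4.12 (cv2) and the standard library are available. Lean on these libraries where they do the work, as an engineer would, in place of code of your own. Each camera call takes 0.05 s, during which the arm holds its last target. There are 200 camera calls.

### The job

Push the open hatch of the blue instrument case down until it clicks into its catch and lies flush. Then grip the red knob of the lock plunger, pull it up until the pin is out of its hole, slide the yellow carriage one hole along so that its steel tube goes through the keeper on the hatch, and let the pin go fully home in that next hole. Finish while still gripping the red knob with the pin engaged, and leave the other things on the bench where they are.

Things in the scene. Friction and masses are not known exactly. Their poses are not given: they have to be found in the camera images.
- case: blue instrument case on its back, fixed to the bench, 225 (x) x 260 (y) x 70 mm high. Origin on the bench under its middle (walls x -115 to +110, y -130 to +130 mm). x points from the front deck (carriage side) to the hatch's hinge, y the way the carriage slides to the next hole, z up. The front deck bears a steel rail, top 80 mm above the bench, with three 11 mm holes 40 mm apart along y.
- hatch (a joint): angle (rad) of the aluminium hatch, 132 (x) x 202 (y) x 8 mm, hinged along its far edge about the case's y axis: 0 = shut and flush, grows as it opens upward (0.6 to 1.0 at the start). A stiff hinge (0.3 N m) keeps it where it is left; in the last 0.08 rad a spring catch resists, about 15 N at the push pad, then snaps in.
- hatch_hinge (a point): centre of the hatch's hinge line, 97 mm from the case's origin along the case's x, 74 mm above the bench; the hinge line is parallel to the case's y axis. Its axes are the case's axes.
- hatch_pad (a point): centre of the upper face of the round black rubber push pad (30 mm across) on the hatch near its free edge; 110 mm from the hinge along the hatch and 7 mm above the hinge height when shut. It swings with the hatch. The hatch reaches 20 mm past it to the free edge and is bare 45 mm either way along y.
- carriage (a joint): travel (m) of the yellow carriage (58 x 44 mm, top 106 mm above the bench) along the case's +y: 0 = first hole (start, within 1 mm), 0.040 = next, 0.080 = last. About 2 N of friction. Its 18 mm square tube, 32 mm from the knob toward the hinge, points to +y; at 0.040 it is through the keeper, a steel loop on the hatch's free edge (top 111 mm above the bench when shut).
- plunger (a joint): lift (m) of the lock plunger (red knob and 8 mm pin): 0 = pin fully home in a hole, 0.016 = highest. The round-ended pin reaches 8 mm into the hole, so it is clear of the rail above about 0.009. A spring pulls it down with 3 to 6 N; over a hole it drops in, with about 1.5 mm of play and a catch of about 3 mm either way.
- knob (a point): grip point of the red plunger knob, on its upright axis, on top of the carriage 132 mm above the bench when the pin is home. The knob is 21 mm across with a 28 mm flange on top; the gripping part reaches from 11 mm below to 9 mm above this point, and the flange's top is 19 mm above it. The yellow carriage's top is 26 mm below it. The knob does not turn. Its axes are the case's axes.
- next_hole (a point): centre of the mouth of the next hole, on the top face of the rail 80 mm above the bench; the knob's axis must come to stand over it.
- adapter: bystander: black adapter brick, 38 x 58 x 30 mm, origin under its centre
- screwdriver_red: bystander: screwdriver with red handle, 206 mm long, 27 mm thick, origin under its centre
- side_cutters: bystander: blue-handled side cutters, 151 mm long, 13 mm thick, origin under their centre
- tape_masking: bystander: roll of masking tape lying flat, 106 mm across, 25 mm high, origin under its centre

How it is judged:
By the outcome, as a careful person would: the job done as asked, in the order asked, and still so for the second after the job is handed in, while the arm keeps its last pose, push and grip.
It also fails if it takes over 42 s, if anything falls off the work surface, if the arm or the gripper's body presses on something with over 40 N, if the wrist force passes 120 N, or if a joint passes its speed limit or range.

## Working session

There is one attempt and no reset: what is moved stays moved. The work goes in short steps, Python scripts to look and compute and a tool call to move; the robot and the scene stay as the last step left them, time stands still between calls to the robot, and variables do not carry over. Pictures are saved under pics/ and viewed, at most 10 in all, crops included, and the job is handed in when it is done.

Besides the shell and the picture viewer there is one more tool, called as name(argument=value, ...) on one line, values as JSON. servo_tool: Moves the arm, as the interface text tells. Its arguments: {"type":"object","properties":{"xyz":{"type":"array"},"yaw":{"type":"array"},"hand":{"type":"number"},"squeeze":{"type":"number"}},"required":["xyz","yaw"]}

```bash
mkdir -p pics; cat > h.py <<'E'
import numpy as np, cv2
from workcell import get_state, cams, order
def grab(n):
    f=cams.grab_frame(n); R,_=cv2.Rodrigues(np.array(f["rvec"],float)); f["R"]=R; f["t"]=np.array(f["tvec"],float).reshape(3); return f
def ray(f,u,v):
    d=f["R"].T@np.array([(u-f["cx"])/f["fx"],(v-f["cy"])/f["fy"],1.]); return -f["R"].T@f["t"],d
def plane(f,u,v,z):
    c,d=ray(f,u,v); return c+d*(z-c[2])/d[2]
def cloud(f):
    h,w=f["depth"].shape; v,u=np.mgrid[:h,:w]; Z=f["depth"]
    P=np.stack([(u-f["cx"])/f["fx"]*Z,(v-f["cy"])/f["fy"]*Z,Z],-1)
    return (P-f["t"])@f["R"]
def proj(f,p):
    q=f["R"]@np.array(p)+f["t"]; return f["fx"]*q[0]/q[2]+f["cx"],f["fy"]*q[1]/q[2]+f["cy"]
E
python3 - <<'E'
from h import *
for n in ("scene","top"):
    f=grab(n); cv2.imwrite(f"pics/{n}0.png",f["image"]); P=cloud(f)
    c=-f["R"].T@f["t"]; print(n,c,f["fx"])
    hsv=cv2.cvtColor(f["image"],cv2.COLOR_BGR2HSV)
    for nm,lo,hi in (("red",(0,150,70),(8,255,255)),("yellow",(20,120,80),(35,255,255)),("blue",(100,120,40),(125,255,255))):
        m=cv2.inRange(hsv,lo,hi); k,l,s,ce=cv2.connectedComponentsWithStats(m)
        for i in range(1,k):
            if s[i,4]>60:
                q=P[(l==i)&(f["depth"]>0)]; print(nm,s[i],ce[i].round(1),np.median(q,0).round(3) if len(q) else 0, np.percentile(q[:,2],98).round(3) if len(q) else 0)
s=get_state(); print(s["eef_pos"],s["orientation"],s["time"],s["finger_gap"])
E
```

```text
scene [-0.12290225 -0.52741452  0.81822774] 389.9177069469015
red [280 140  13  11 113] [285.5 145. ] [0.852 0.118 0.078] 0.081
red [204 172  25  16 187] [216.4 179.7] [0.616 0.243 0.02 ] 0.027
red [266 197  11  13  87] [271.1 202.3] [ 0.509 -0.063  0.148] 0.153
yellow [151 113  32  15 203] [168.1 120.5] [0.766 0.619 0.059] 0.063
yellow [263 202  25  21 268] [276.  212.9] [ 0.518 -0.074  0.103] 0.107
blue [  6  22  21  16 156] [17.4 27.8] [1.012 2.133 0.1  ] 0.239
blue [143 131  24  20 115] [157.3 140.8] [0.683 0.573 0.022] 0.038
blue [ 225  167  113   87 4151] [281.2 208.9] [ 0.586 -0.049  0.049] 0.071
blue [352 275  47  22 515] [375.5 286.4] [ 0.52  -0.381  0.009] 0.013
blue [248 278  25  18 233] [260.4 285.9] [ 0.303 -0.178  0.095] 0.097
blue [ 229  287   53   61 1186] [252.2 315.5] [ 0.241 -0.196  0.058] 0.096
top [ 0.27118928 -0.06072409  1.40064137] 505.251975489087
red [194  76  20  19 300] [203.9  84.8] [0.848 0.119 0.079] 0.084
red [140 163  35  12 295] [156.8 168.2] [0.62  0.246 0.022] 0.03
red [261 195  10  11  82] [265.7 200. ] [ 0.514 -0.062  0.151] 0.155
yellow [   1   10   60   39 2009] [30.8 28.1] [1.041 0.651 0.007] 0.013
yellow [  0  97  44  24 758] [ 23.5 108.6] [0.77  0.616 0.059] 0.065
yellow [257 188  21  24 212] [267.8 199.8] [ 0.523 -0.07   0.106] 0.114
blue [ 50  78   8  40 138] [52.7 92.7] [0.839 0.557 0.022] 0.028
blue [ 192  117  118  107 3646] [246.3 174.4] [0.6   0.04  0.067] 0.074
blue [  0 136  48  23 455] [ 27.4 142.4] [0.686 0.607 0.022] 0.038
blue [358 200  39  14 193] [376.8 205.5] [ 0.536 -0.373  0.01 ] 0.018
blue [363 207  37  19 189] [381.4 217.5] [ 0.498 -0.387  0.01 ] 0.017
blue [299 270  22  23 276] [309.1 284.2] [ 0.307 -0.178  0.094] 0.1
[0.16507528 0.6020338  0.23007443] [-2.77568765e-04  1.33495228e-01  9.91048830e-01 -1.07903713e-03] 0.1 0.08537124838637013
```

View pics/top0.png

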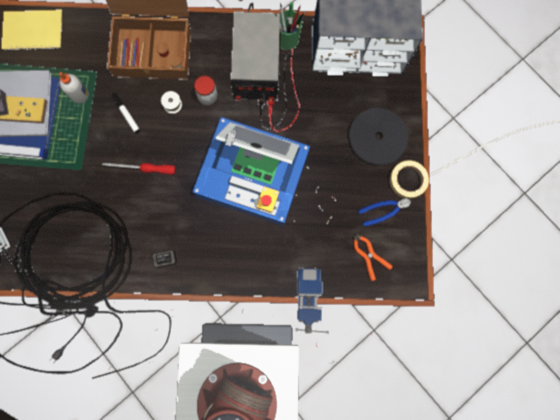

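View pics/scene0.png

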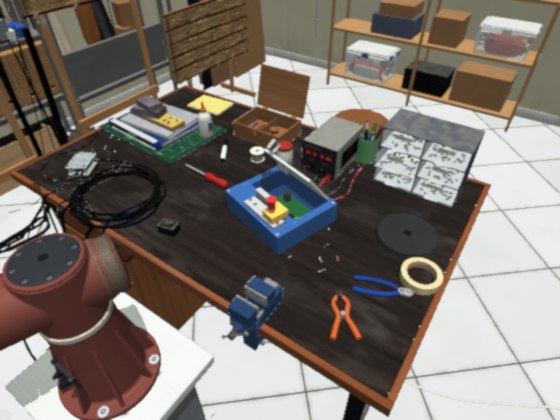

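The top view shows the case (pixels ~193–310, 118–222), red knob at (266,200), and the open hatch at (230–298, 125–160). The robot is at bottom. Next: the case pose, knob and hatch.

```bash
cat > pose.py <<'E'
from h import *
def casepose(f):
    hsv=cv2.cvtColor(f["image"],cv2.COLOR_BGR2HSV); m=cv2.inRange(hsv,(100,120,40),(125,255,255))
    k,l,s,ce=cv2.connectedComponentsWithStats(m)
    P=cloud(f); i=max(range(1,k),key=lambda i:s[i,4])
    vv,uu=np.nonzero((l==i)&(abs(P[...,2]-.07)<.006))
    q=np.array([plane(f,u,v,.07)[:2] for u,v in zip(uu,vv)])
    return cv2.minAreaRect(q.astype(np.float32)),P
E
python3 - <<'E'
from pose import *
f=grab("top"); r,P=casepose(f); print("top",r,cv2.boxPoints(r).round(4).tolist())
g=grab("scene"); r2,P2=casepose(g); print("scene",r2)
c=np.array(r[0]); b=cv2.boxPoints(r)
# knob by triangulating red blobs
def ctr(f,z):
    hsv=cv2.cvtColor(f["image"],cv2.COLOR_BGR2HSV); m=cv2.inRange(hsv,(0,130,60),(9,255,255))|cv2.inRange(hsv,(172,130,60),(180,255,255))
    Pz=cloud(f); m[(np.linalg.norm(Pz[...,:2]-[.515,-.063],axis=-1)>.04)|(Pz[...,2]<.1)]=0
    v,u=np.nonzero(m); print(len(u),u.min(),u.max(),v.min(),v.max()); return (u.min()+u.max())/2,(v.min()+v.max())/2,u,v
for n,F in(("top",f),("scene",g)):
    u,v,U,V=ctr(F,0); print(n,u,v,plane(F,u,v,.151),plane(F,u,v,.142))
for n,F,Q in(("top",f,P),("scene",g,P2)):
    im=F["image"]
    sel=(Q[...,2]>.078)&(np.linalg.norm(Q[...,:2]-c,axis=-1)<.2)&(Q[...,2]<.25)
    hsv=cv2.cvtColor(im,cv2.COLOR_BGR2HSV); sel&=hsv[...,1]<70
    q=Q[sel]; print(n,len(q),q.min(0),q.max(0)); np.save(f"hatch_{n}.npy",q)
    x0,y0=(185,110) if n=="top" else (215,140)
    cv2.imwrite(f"pics/{n}crop.png",cv2.resize(im[y0:y0+120,x0:x0+135],None,fx=5,fy=5,interpolation=cv2.INTER_CUBIC))
E
```

```text
top ((0.6140386462211609, -0.021187692880630493), (0.259479820728302, 0.2256581336259842), 72.95465850830078) [[0.46810001134872437, -0.11219999939203262], [0.683899998664856, -0.17829999327659607], [0.7598999738693237, 0.0697999969124794], [0.5442000031471252, 0.13590000569820404]]
scene ((0.6116039156913757, -0.020124539732933044), (0.26289239525794983, 0.2261624038219452), 72.86882781982422)
85 261 270 195 205
top 265.5 200.0 [ 0.51338445 -0.06120486  0.151     ] [ 0.51512876 -0.06120833  0.142     ]
99 266 275 196 209
scene 270.5 202.5 [ 0.50086455 -0.06843481  0.151     ] [ 0.50927832 -0.0622438   0.142     ]
top 2293 [ 0.48912893 -0.14546028  0.07800164] [0.73866703 0.06793756 0.23410883]
scene 908 [ 0.4863844  -0.14230911  0.07800436] [0.71549104 0.06942057 0.22883629]
```

View pics/topcrop.png

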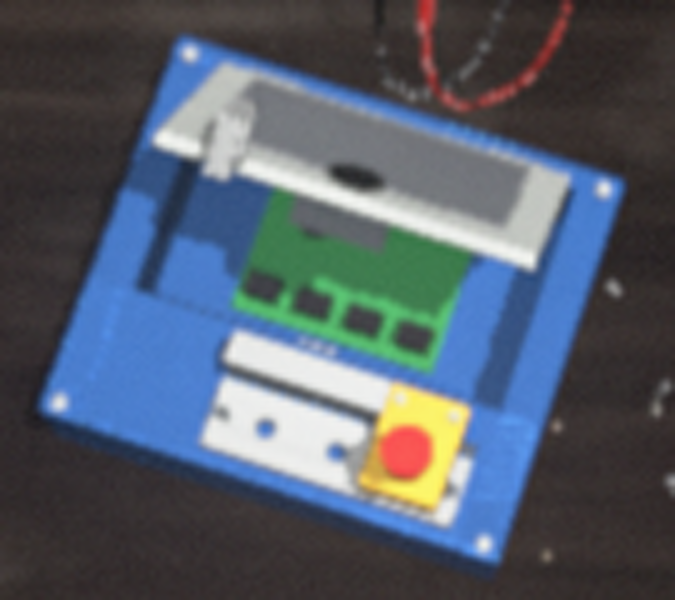

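View pics/scenecrop.png

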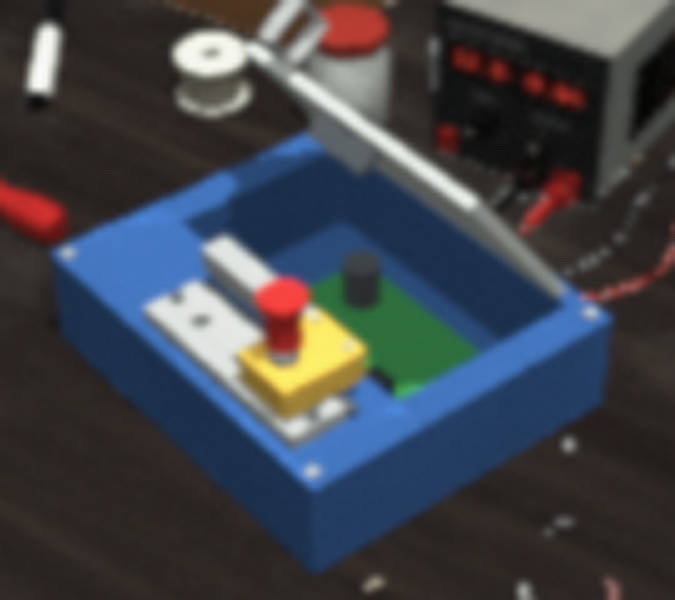

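```bash
cat >> pose.py <<'E'
O=np.array([.6155,-.0217]); th=np.deg2rad(-17.05)
X=np.array([np.cos(th),np.sin(th)]); Y=np.array([-X[1],X[0]])
def toc(p): p=np.atleast_2d(p); d=p[:,:2]-O; return np.c_[d@X,d@Y,p[:,2]]
def tow(p): return np.r_[O+p[0]*X+p[1]*Y,p[2]]
def status():
    s=get_state(); from scipy.spatial.transform import Rotation as Ro
    w,x,y,z=s["orientation"]; R=Ro.from_quat([x,y,z,w]).as_matrix()
    return s,R
def moveto(pc,s=None):
    s,R=status(); d=R.T@(tow(pc)-s["eef_pos"])/.04; yaw=np.cross(np.r_[R[:2,1]],np.r_[Y])
    print("units",d.round(3),"yaw about tool z",-float(yaw), "tcp case",(toc(s["eef_pos"])[0]*1e3).round(1),"t",s["time"])
E
python3 - <<'E' 2>/dev/null
from pose import *
for n in("top","scene"):
    q=toc(np.load(f"hatch_{n}.npy")); q=q[(q[:,0]>0)&(q[:,0]<.1)&(abs(q[:,1])<.09)]
    a=np.arctan2(q[:,2]-.078,.097-q[:,0]); print(n,len(q),np.percentile(a,[10,50,90]).round(3),"z",q[:,2].max())
    p=np.polyfit(q[:,0],q[:,2],1); print("slope angle",np.arctan(-p[0]))
f=grab("top"); P=cloud(f)
u,v=256.4,145.4; print("pad",toc(P[int(v),int(u)]),[toc(plane(f,u,v,z)) for z in(.15,.16,.17)])
print("holes",toc(plane(f,185+337/5,110+452/5,.08)),toc(plane(f,185+266/5,110+427/5,.08)))
kp=toc(plane(f,265.5,200,.151)); print("knob",kp)
for a in(.7,.75,.8,.85,.9): print(a,.097-.11*np.cos(a)+.007*np.sin(a),.074+.11*np.sin(a)+.007*np.cos(a))
moveto((.02,0,.21))
E
```

```text
top 1483 [0.904 0.981 1.149] z 0.23410882825858345
slope angle 0.885179969691957
scene 437 [0.77  0.891 1.055] z 0.2288362893805385
slope angle 0.9079049159260003
pad [[0.03932143 0.00024312 0.16263234]] [array([[0.04228342, 0.00033603, 0.15      ]]), array([[ 0.03940474, -0.0007722 ,  0.16      ]]), array([[ 0.03652606, -0.00188042,  0.17      ]])]
holes [[-0.08508638 -0.03105282  0.08      ]] [[-0.08438413  0.00913596  0.08      ]]
knob [[-0.08604442 -0.0677095   0.151     ]]
0.7 0.017376883209370107 0.15021784090713744
0.75 0.021285695744043043 0.1541020856846835
0.8 0.025383754608108464 0.15778611696437764
0.85 0.02966081678863401 0.16126072658662707
0.9 0.0341061918576193 0.16451722983691783
units [-15.484 -12.082   0.528] yaw about tool z 0.029814513704269185 tcp case [-613.5  464.6  230.6] t 0.25
```

servo_tool(xyz=[[-0.5, -0.4, -0.6], [-0.77, -0.6, -0.6], [-0.77, -0.6, -0.4], [-0.77, -0.6, 0], [-0.77, -0.6, 0], [-0.77, -0.6, 0], [-0.77, -0.6, 0], [-0.77, -0.6, 0], [-0.77, -0.6, 0], [-0.77, -0.6, 0], [-0.77, -0.6, 0], [-0.77, -0.6, 0], [-0.77, -0.6, 0], [-0.77, -0.6, 0], [-0.77, -0.6, 0], [-0.77, -0.6, 0], [-0.77, -0.6, 0], [-0.77, -0.6, 0], [-0.77, -0.6, 0], [-0.77, -0.6, 0]], yaw=[0.03, 0, 0, 0, 0, 0, 0, 0, 0, 0, 0, 0, 0, 0, 0, 0, 0, 0, 0, 0], hand=0)

```text
time: 2.25
eef_pos: [0.6067, -0.0271, 0.2951]
orientation: [-0.0, 0.148, 0.989, 0.0]
ft_force: [-0.3, 0.9, 0.4]
finger_gap: 0.0001
grasp_force: 0.0
```

```bash
python3 - <<'E' 2>/dev/null
from pose import *
moveto((.032,0,.185))
E
```

```text
units [-0.971  0.193  2.753] yaw about tool z -0.00048073895753458773 tcp case [ -6.8  -7.7 295.1] t 2.25
```

servo_tool(xyz=[[-0.4, 0.1, 0.3], [-0.5, 0.09, 0.8], [-0.4, 0, 0.8], [0, 0, 0.6], [0, 0, 0.25], [0, 0, 0], [0.07, 0, 0.25], [0.11, 0, 0.26], [0.21, 0, 0.17], [0.2, 0, 0.19], [0.18, 0, 0.21], [0.16, 0, 0.22], [0.13, 0, 0.24], [0.11, 0, 0.25], [0.08, 0, 0.26], [0, 0, 0]], yaw=[0, 0, 0, 0, 0, 0, 0, 0, 0, 0, 0, 0, 0, 0, 0, 0])

```text
time: 3.85
eef_pos: [0.6077, -0.0185, 0.1005]
orientation: [-0.003, 0.148, 0.989, 0.0]
ft_force: [-0.2, -0.9, -0.2]
finger_gap: 0.0001
grasp_force: 0.0
```

```bash
python3 - <<'E' 2>/dev/null
from pose import *
moveto((-.005,0,.080))
f=grab("scene")
cv2.imwrite("pics/s1.png",cv2.resize(f["image"][90:270,190:370],None,fx=3.3,fy=3.3,interpolation=cv2.INTER_CUBIC))
E
```

```text
units [-0.088 -0.02   0.512] yaw about tool z -0.00015207807960077036 tcp case [ -8.4   0.8 100.5] t 3.85
```

View pics/s1.png

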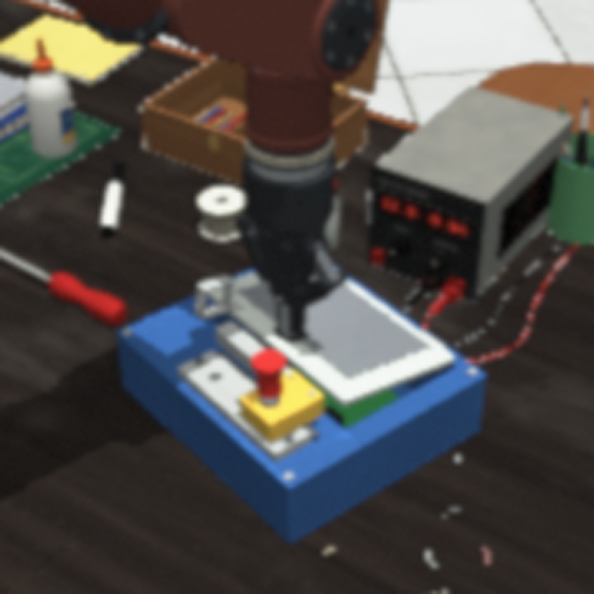

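The hatch has swung down under the fingers (pixel ~295,345), nearly shut. Now through the catch.

servo_tool(xyz=[[0, 0, 0.12], [0, 0, 0.12], [0, 0, 0.12], [0, 0, 0.1], [0, 0, 0.08], [0, 0, 0]], yaw=[0, 0, 0, 0, 0, 0])

```text
time: 4.5
eef_pos: [0.6108, -0.0189, 0.0822]
orientation: [0.001, 0.148, 0.989, 0.0]
ft_force: [0.2, -0.2, 0.8]
finger_gap: -0.0002
grasp_force: 0.3
```

servo_tool(xyz=[[0, 0, 0.05], [0, 0, 0.05], [0, 0, 0]], yaw=[0, 0, 0])

```text
time: 4.8
eef_pos: [0.6109, -0.019, 0.0809]
orientation: [-0.0, 0.148, 0.989, -0.0]
ft_force: [-5.8, 0.5, 15.6]
finger_gap: 0.0001
grasp_force: 8.0
```

servo_tool(xyz=[[0, 0, 0.04], [0, 0, 0.04], [0, 0, 0]], yaw=[0, 0, 0])

```text
time: 5.1
eef_pos: [0.611, -0.019, 0.0807]
orientation: [-0.0, 0.148, 0.989, -0.0]
ft_force: [-13.0, 1.5, 29.2]
finger_gap: -0.0003
grasp_force: 14.7
```

servo_tool(xyz=[[0, 0, -0.2], [0, 0, -0.6], [0, 0, -0.9], [0, 0, -0.9], [0.5, -0.5, -0.4], [0.7, -0.6, 0], [0.6, -0.4, 0], [0, 0, 0], [0, 0, 0], [0, 0, 0]], yaw=[0, 0, 0, 0, 0, 0, 0, 0, 0, 0], hand=1)

```text
time: 6.1
eef_pos: [0.5247, -0.0551, 0.1945]
orientation: [0.0, 0.148, 0.989, 0.0]
ft_force: [-0.4, -0.6, 0.3]
finger_gap: 0.0855
grasp_force: 0.0
```

```bash
python3 - <<'E' 2>/dev/null
from pose import *
moveto((-.085,-.069,.113))
f=grab("scene"); P=cloud(f); q=toc(P.reshape(-1,3)); hsv=cv2.cvtColor(f["image"],cv2.COLOR_BGR2HSV).reshape(-1,3)
m=(q[:,0]>-.025)&(q[:,0]<.085)&(abs(q[:,1])<.09)&(q[:,2]>.06)&(q[:,2]<.13)
p=q[m]; print(m.sum(),np.median(p[:,2]),[ (round(a,2),np.median(p[(p[:,0]>a)&(p[:,0]<a+.025),2]).round(4)) for a in(-.025,0,.025,.05)])
cv2.imwrite("pics/s2.png",cv2.resize(f["image"][130:270,210:350],None,fx=4.2,fy=4.2,interpolation=cv2.INTER_CUBIC))
for n in ("top","scene"):
    F=grab(n); h=cv2.cvtColor(F["image"],cv2.COLOR_BGR2HSV); m=cv2.inRange(h,(0,130,60),(9,255,255))|cv2.inRange(h,(172,130,60),(180,255,255))
    k=[int(t) for t in proj(F,tow((-.085,-.069,.142)))]; z=np.zeros_like(m); z[k[1]-12:k[1]+13,k[0]-12:k[0]+13]=1; m*=z; v,u=np.nonzero(m)
    if len(u): print(n,k,u.min(),u.max(),v.min(),v.max(), toc(plane(F,u.mean(),v.mean(),.143)))
E
```

```text
units [ 0.201 -0.261  2.037] yaw about tool z -0.00012651124818291448 tcp case [-77.  -58.6 194.5] t 6.1
1196 0.07831464964129767 [(-0.03, np.float64(0.078)), (0, np.float64(0.0784)), (0.03, np.float64(0.0784)), (0.05, np.float64(0.0783))]
top [266, 200] 261 278 193 212 [[-0.0855235  -0.07553195  0.143     ]]
scene [271, 201] 266 276 196 209 [[-0.0884972 -0.070206   0.143    ]]
```

View pics/s2.png

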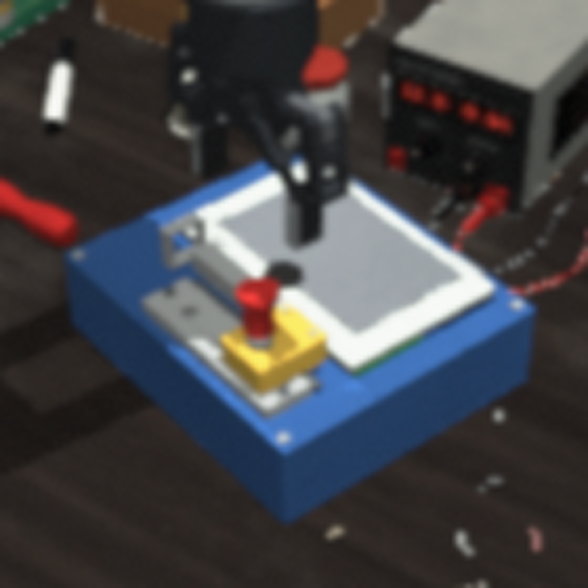

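The hatch lies flush: its depth is uniform at 78 mm, and the picture shows it flat with the keeper at pixel (185,240). The knob is at (258,315). Descending on the knob.

servo_tool(xyz=[[0.1, -0.13, 0.2], [0.1, -0.13, 0.4], [0, 0, 0.5], [0, 0, 0.5], [0, 0, 0.3], [0, 0, 0.15], [0, 0, 0], [0, 0, 0]], yaw=[0, 0, 0, 0, 0, 0, 0, 0])

```text
time: 7.05
eef_pos: [0.5137, -0.0629, 0.1131]
orientation: [0.001, 0.148, 0.989, -0.0]
ft_force: [0.7, 0.2, 0.8]
finger_gap: 0.0857
grasp_force: 0.0
```

```bash
python3 - <<'E' 2>/dev/null
from pose import *
moveto((-.085,-.069,.111)); print(get_state()["ft_force"])
E
```

```text
units [-0.006  0.006  0.053] yaw about tool z -7.404603337096693e-05 tcp case [-85.2 -69.2 113.1] t 7.05
[0.6589255  0.15742864 0.75652692]
```

servo_tool(xyz=[[0, 0, 0.04], [0, 0, 0], [0, 0, 0], [0, 0, 0], [0, 0, 0], [0, 0, 0], [0, 0, 0], [0, 0, 0], [0, 0, 0], [0, 0, 0]], yaw=[0, 0, 0, 0, 0, 0, 0, 0, 0, 0], hand=0, squeeze=40)

```text
time: 8.05
eef_pos: [0.5135, -0.0627, 0.1115]
orientation: [0.0, 0.148, 0.989, 0.0]
ft_force: [-0.8, 1.3, 4.7]
finger_gap: 0.0257
grasp_force: 38.8
```

```bash
python3 - <<'E' 2>/dev/null
from pose import *
moveto((-.085,-.069,.111)); print(get_state()["ft_force"],get_state()["wrist_torque"])
f=grab("scene")
cv2.imwrite("pics/s3.png",cv2.resize(f["image"][150:250,220:320],None,fx=6,fy=6,interpolation=cv2.INTER_CUBIC))
E
```

```text
units [-0.013  0.003  0.011] yaw about tool z -0.00023732260442904662 tcp case [-85.5 -69.1 111.5] t 8.05
[-0.78030097  1.34238705  4.66417367] [ 0.26081253  0.10024791 -0.00159969]
```

View pics/s3.png

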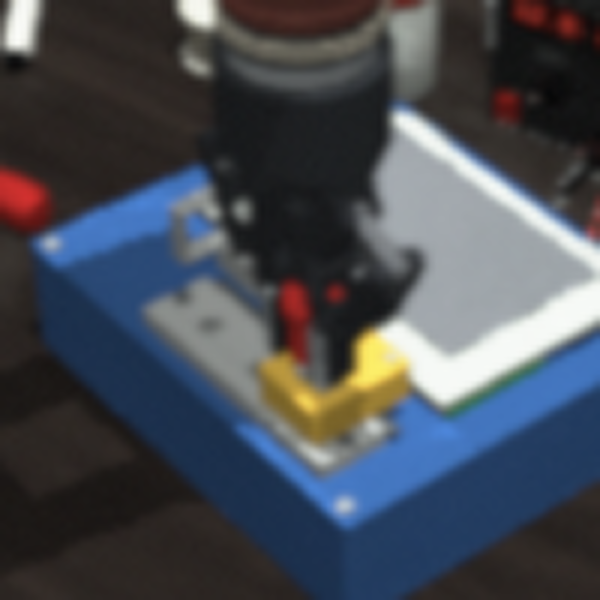

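The fingers straddle the knob (pixel ~295,315), but the 25.7 mm gap suggests that the pads' upper ends catch the flange. I'll open slightly, go 3 mm lower and regrip.

servo_tool(xyz=[[0, 0, 0], [0, 0, 0], [0, 0, 0], [0, 0, 0.04], [0, 0, 0.04], [0, 0, 0], [0, 0, 0]], yaw=[0, 0, 0, 0, 0, 0, 0], hand=0.5)

```text
time: 8.8
eef_pos: [0.5129, -0.0627, 0.1075]
orientation: [-0.0, 0.148, 0.989, 0.0]
ft_force: [-0.2, 0.4, -0.3]
finger_gap: 0.0426
grasp_force: 0.0
```

servo_tool(xyz=[[0, 0, 0], [0, 0, 0], [0, 0, 0], [0, 0, 0], [0, 0, 0], [0, 0, 0], [0, 0, 0]], yaw=[0, 0, 0, 0, 0, 0, 0], hand=0)

```text
time: 9.5
eef_pos: [0.5132, -0.0626, 0.1079]
orientation: [0.0, 0.148, 0.989, 0.0]
ft_force: [0.5, 1.3, 1.8]
finger_gap: 0.0243
grasp_force: 39.0
```

servo_tool(xyz=[[0, 0, -0.08], [0, 0, -0.08], [0, 0, -0.08], [0, 0, -0.07], [0, 0, 0], [0, 0, 0]], yaw=[0, 0, 0, 0, 0, 0], squeeze=55)

```text
time: 10.1
eef_pos: [0.513, -0.0627, 0.12]
orientation: [-0.0, 0.148, 0.989, 0.0]
ft_force: [2.5, 1.3, -4.4]
finger_gap: 0.0235
grasp_force: 54.0
```

```bash
python3 - <<'E' 2>/dev/null
from pose import *
moveto((-.085,-.030,.120)); s=get_state(); print(s["ft_force"],s["wrist_torque"],s["grasp_force"])
f=grab("scene")
cv2.imwrite("pics/s4.png",cv2.resize(f["image"][150:250,220:320],None,fx=6,fy=6,interpolation=cv2.INTER_CUBIC))
E
```

```text
units [-0.025  0.982  0.001] yaw about tool z -0.00026499697168047565 tcp case [-86.  -69.3 120. ] t 10.1
[ 2.46244272  1.27741011 -4.41370073] [ 0.20924334 -0.38993308 -0.00789319] 53.98012980585918
```

View pics/s4.png

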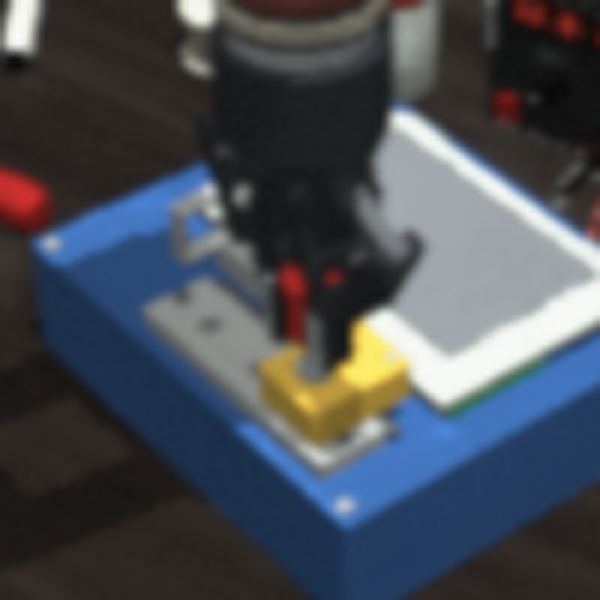

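The knob has risen with the fingers and the force is -4.4 N, the spring. Sliding 40 mm along +y.

servo_tool(xyz=[[0, 0.1, 0], [0, 0.2, 0], [0, 0.2, 0], [0, 0.2, 0], [0, 0.2, 0], [0, 0.1, 0], [0, 0, 0], [0, 0, 0]], yaw=[0, 0, 0, 0, 0, 0, 0, 0])

```text
time: 10.95
eef_pos: [0.5251, -0.0235, 0.1201]
orientation: [0.0, 0.148, 0.989, 0.001]
ft_force: [2.1, 1.7, -5.6]
finger_gap: 0.0238
grasp_force: 54.3
```

```bash
python3 - <<'E' 2>/dev/null
from pose import *
moveto((-.085,-.030,.108)); s=get_state(); print(s["ft_force"],s["wrist_torque"],s["grasp_force"],s["finger_gap"])
E
```

```text
units [-0.023 -0.045  0.302] yaw about tool z -9.755554131057886e-05 tcp case [-85.9 -28.2 120.1] t 10.95
[ 2.12960126  1.66798607 -5.56776062] [ 0.14488824 -0.4269309   0.03355382] 54.30216036736965 0.023773790935597762
```

servo_tool(xyz=[[0, 0, 0.06], [0, 0, 0.08], [0, 0, 0.08], [0, 0, 0.06], [0, 0, 0.03], [0, 0, 0], [0, 0, 0]], yaw=[0, 0, 0, 0, 0, 0, 0])

```text
time: 11.65
eef_pos: [0.5249, -0.0244, 0.108]
orientation: [0.0, 0.148, 0.989, 0.0]
ft_force: [0.7, 2.8, -1.0]
finger_gap: 0.0235
grasp_force: 54.3
```

```bash
python3 - <<'E' 2>/dev/null
from pose import *
moveto((-.085,-.030,.108)); s=get_state(); print(s["ft_force"],s["wrist_torque"],s["grasp_force"],s["finger_gap"])
f=grab("scene")
cv2.imwrite("pics/s5.png",cv2.resize(f["image"][150:250,220:320],None,fx=6,fy=6,interpolation=cv2.INTER_CUBIC))
E
```

```text
units [-0.02 -0.02 -0.  ] yaw about tool z -0.0003132018726540453 tcp case [-85.8 -29.2 108. ] t 11.65
[ 0.70272446  2.75447278 -1.03891557] [ 0.28833572 -0.12306157  0.02005379] 54.27447342546657 0.023535632032845175
```

View pics/s5.png

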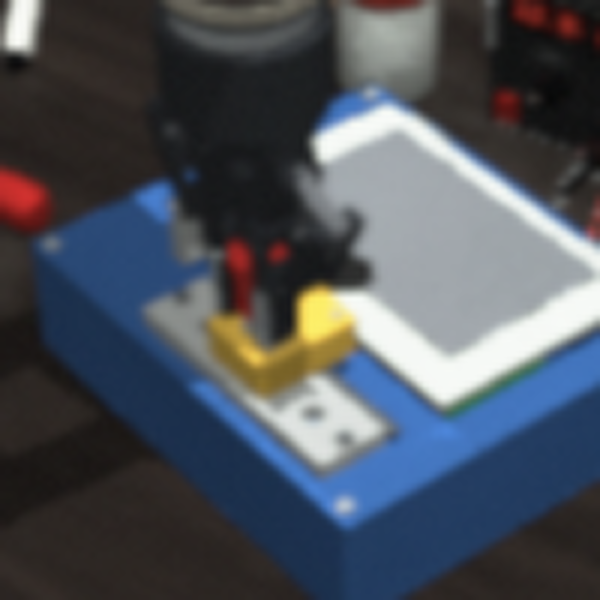

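The carriage is one hole along with its tube in the keeper, and the first hole shows at (315,413). The height is back at the gripped start value. A small extra push will seat the pin.

servo_tool(xyz=[[0, 0, 0.02], [0, 0, 0.02], [0, 0, 0], [0, 0, 0]], yaw=[0, 0, 0, 0])

```text
time: 12.1
eef_pos: [0.5252, -0.0245, 0.1078]
orientation: [0.0, 0.148, 0.989, 0.0]
ft_force: [-2.9, 3.4, 7.8]
finger_gap: 0.0236
grasp_force: 53.8
```

```bash
python3 - <<'E'
from h import *
print(order.finish_job())
E
```

```text
the job is handed in; nothing more can be done
None
```

I've handed in the job. The hatch is shut and flush, the carriage is one hole along with its tube in the keeper, and the pin is down in the next hole with the red knob still gripped. Pin engagement is judged from the gripper height and force; I did no sideways tug test.

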